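# Lock the ball vise into its bench bracket with the quick-release pin

### The job

Lock the ball vise to the bench: grip the blue-handled quick-release pin so that its red thumb button is squeezed in, lift it out of the rack and, with the button still in, lower it through the aligned holes of the green bracket that holds the vise until its flange rests on the bracket; only then let go, so that the button springs out. Leave the short yellow pin in the rack; the other green bracket is empty and needs no pin.

Things in the scene. Friction and masses are not known exactly. Their poses are not given: they have to be found in the camera images.
- blue_pin: Blue-handled pin, 0.24 kg, hung upright by its flange in a rack 66 mm high. Origin on its axis at the flange's underside, z up. Flange 54 wide, z 0 to 6. Handle z 6 to 56, x -20 to 20, y -17 to 17; red button on its +x face. Shank 18 mm wide down to a tapered nose at z -58; two 12 mm balls at z -43 on +y and -y, spanning 36 mm (20 with button in). Grip along x at z about 28 to squeeze the button.
- blue_pin_button (a joint): Travel of the blue pin's thumb button: 0 = out (balls out, locked), 0.008 m = fully in (balls drawn in). It is 26 mm along the pin's y, z 11 to 51 mm, and stands 10 mm proud, so handle and button measure 50 mm along x when out, 42 mm when in; either finger may take it. Spring: 3 N at first, 7 N fully in; grip with 15 N or more to hold it in and carry the pin.
- dock_hole (a point): Centre of the hole's mouth on top of the green bracket with the ball vise, 70 mm above the bench, z up. Hole 26 mm wide, down through upper lug, tongue and lower lug to 34 mm below the mouth, then 28 mm free. Top 64 mm square. The vise (102 mm high) stands along +x, from 82 mm off the hole. Fixed, turned up to 25 degrees; the pin may go in at any turn. The like bracket without a vise is wrong.
- yellow_pin: Yellow-handled pin, same flange, handle, button shape, origin and axes as the blue one, but a shank of only 34 mm: too short here. It hangs in the other well of the dark wooden rack (wells 42 mm square, 96 mm apart; either pin may be in either) and stays there. In the rack the handles' tops are 122 mm above the bench, so lift the blue pin's tip over that.

How it is judged:
By the outcome, as a careful person would: the job done as asked, in the order asked, and still so for the second after the job is handed in, with the robot touching nothing.
It also fails if it takes over 45 s, if anything falls off the work surface, if the arm or the gripper's body presses on something with over 40 N, if the wrist force passes 120 N, or if a joint passes its speed limit or range.

### The arm

A 6-joint arm with a two-finger parallel gripper is mounted at the origin on the work surface. World frame = base frame: x ahead of the robot, y to its left, z up, the work surface at z = 0. Lengths are in m, angles in rad, forces in N, time in s.
With the tool pointing down it reaches from about 0.275 to 0.825 m from the base axis. Payload 5.2 kg.
Tool frame: the origin (TCP) lies midway between the tips of the shut fingers; the grasp point (between the pads) lies 19 mm behind it; z points along the fingers, x is the direction in which the jaws open and shut, and the axes are right-handed (so a half turn about z gives the same grasp; the last joint's range is limited). The gripper opens to 93 mm and grips with 3 to 60 N. Pads are 15 mm wide; open, the fingers measure 128 mm over their backs; the gripper's body (75 mm by 188 mm) begins 65 mm behind the grasp point.
Start: joints at [1.012, 0.259, 1.535, -0, 1.348, -0.203], TCP at [0.192, 0.516, 0.179] pointing down, gripper open.
Joint ranges: [-3.14, 3.14], [-0.91, 2.08], [0.19, 2.58], [-1.22, 4.36], [0.22, 2.71], [-3.12, 3.12]. Speed limits (rad/s): [2.57, 2.57, 3.14, 3.14, 3.14, 3.14].

### API

Orientations are given as a 3x3 rotation matrix whose columns are the frame's x, y, z axes.
In Python, from rig import r gives the robot as it stands. The module is installed in compiled form; this text tells all that it offers.
- The arm moves only by the shell command python3 -m creep 'ROWS' [FORCE]. ROWS is text: rows parted by semicolons, each of 7 numbers parted by spaces: the shift along the tool's x, y, z in m, then the turn, a rotation vector about the tool's x, y, z in degrees, then the opening, from 0 (shut) to 1 (fully open). In form: tx ty tz wx wy wz hand; .... A call has 1 to 8 rows; each row is the pose to reach, as a shift and turn from the pose measured when the call began, along the tool's axes at that moment; what a row does not reach only later rows make up. A row lasts 1/12 s, in which the tool goes at most 41.7 mm and 7.16 degrees, less where a joint would pass 70% of its speed; a pose out of reach is approached as far as the arm can. A call with a gripper value outside its range is refused whole. The fingers move at their own pace and stop on an object; FORCE is the grip in N (left out, the last holds). Time passes only in rows, so rows that repeat a pose let the fingers close. It gives the time, the measured TCP pose, the force and the opening at its end, in the units of the state.
- r.observe(): the state, without advancing time (a new reading comes with each control period).
- r.read_camera(name): name is "scene" or "top" or "wrist"; returns a dict with "frame" (400x640x3 uint8, red, green, blue), "intrinsics" (3x3 intrinsics, pixels), "k1" (the pictures are not rectified: a ray, as slopes to the right and down, at radius r is drawn at 1 + k1 r^2 times it, then the intrinsics apply), "position" and "attitude" of the camera in the world. Camera axes: x right, y down, z forward; pixel columns grow to the right and rows downward; lengths in m; the calibration is good to about 2 mm. A picture is of the moment at which its call begins. There is no depth.
- r.job_done(): hands the job in, once; it reports no verdict.
The state is a dict: "clock": time; "qpos": joint angles; "joint_vel": joint speeds; "joint_torque": joint torques, N m; "tcp_pos": TCP position; "tcp_rot": TCP orientation; "force": force on the tool from outside, world axes, zero at the start; "wrist_torque": the same for the moment, N m; "width": finger opening in m.
Only numpy, scipy, OpenCV 4.12 (cv2) and the standard library are available. Lean on these libraries where they do the work, as an engineer would, in place of code of your own. Each camera call takes 0.05 s, during which the arm holds its last target.

## Working session

There is one attempt and no reset: what is moved stays moved. The work goes in short steps, Python scripts to look and compute and a shell command to move; the robot and the scene stay as the last step left them, time stands still between calls to the robot, and variables do not carry over. Pictures are saved under pics/ and viewed, and the job is handed in when it is done.

```bash
mkdir -p pics; python3 - <<'E'
from rig import r
import cv2,numpy as np
print(r.observe())
for n in("scene","top","wrist"):
    c=r.read_camera(n); cv2.imwrite(f"pics/{n}0.png",c["frame"][:,:,::-1])
    print(n,c["intrinsics"].tolist(),c["k1"],c["position"],np.round(c["attitude"],4).tolist())
    np.savez(f"{n}0.npz",K=c["intrinsics"],k1=c["k1"],p=c["position"],R=c["attitude"])
E
```

```text
{'clock': 0.0, 'qpos': array([ 1.01220105e+00,  2.59330768e-01,  1.53609499e+00, -1.72764624e-05,
        1.34797959e+00, -2.02799865e-01]), 'joint_vel': array([ 0.00108136,  0.00264521,  0.00104581, -0.00058778, -0.00173779,
        0.00088254]), 'joint_torque': array([-1.94463471e-03, -4.37307215e+01, -2.84003735e+01,  7.16917100e-02,
        4.13324253e-02, -1.95960424e-04]), 'tcp_pos': array([0.19123388, 0.51502242, 0.17831958]), 'tcp_rot': array([[ 3.48331632e-01,  9.37370886e-01, -9.46429314e-04],
       [ 9.37369676e-01, -3.48332744e-01, -1.54609205e-03],
       [-1.77893400e-03, -3.48601371e-04, -9.99998357e-01]]), 'force': array([-0.26203259,  0.81004173, -0.10021154]), 'wrist_torque': array([-0.04844837, -0.00073895,  0.01305954]), 'width': 0.09282579139707375}
scene [[520.4233485878009, 0.0, 318.3369441395905], [0.0, 520.4233485878009, 206.27040157436164], [0.0, 0.0, 1.0]] -0.12790327859976205 [ 1.26169833 -0.49632585  0.87446548] [[0.5506, 0.5574, -0.6214], [0.8345, -0.3503, 0.4253], [0.0194, -0.7527, -0.6581]]
top [[489.77009422950664, 0.0, 327.812630593073], [0.0, 489.77009422950664, 199.68181037819141], [0.0, 0.0, 1.0]] -0.13780094151860722 [ 0.39443253 -0.02345171  1.01470297] [[0.0041, -0.9896, 0.1435], [-1.0, -0.0046, -0.0032], [0.0038, -0.1435, -0.9896]]
wrist [[292.3097627535522, 0.0, 320.83738872041675], [0.0, 292.3097627535522, 197.8697505097985], [0.0, 0.0, 1.0]] -0.031513806132490385 [0.11624766 0.54494751 0.38413827] [[0.3486, 0.8975, 0.2702], [0.9373, -0.3333, -0.102], [-0.0014, 0.2888, -0.9574]]
```

View pics/scene0.png

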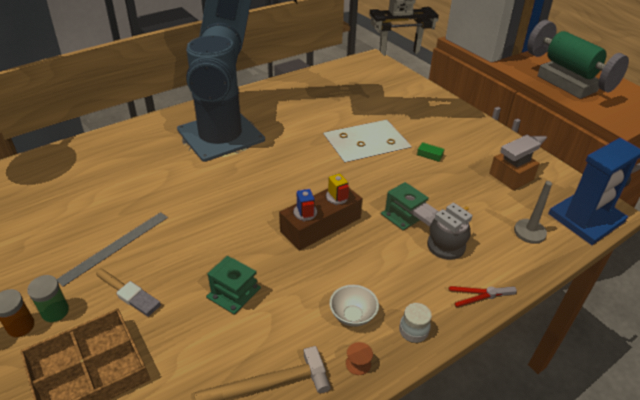

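View pics/top0.png

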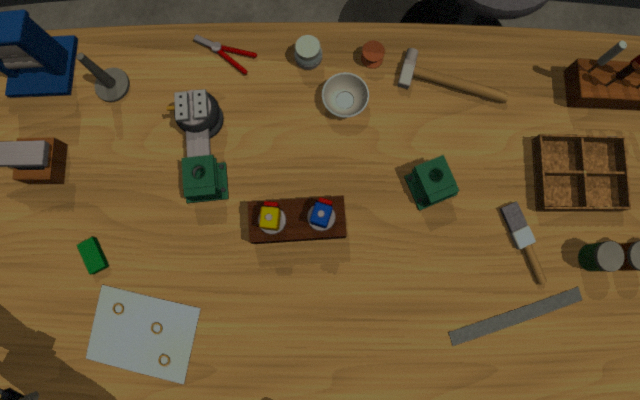

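View pics/wrist0.png

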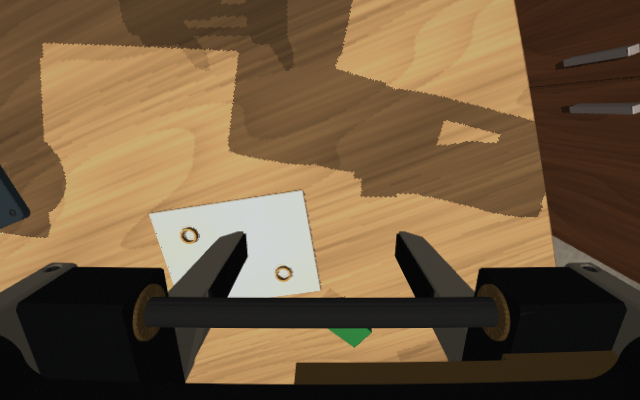

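The top view shows the yellow pin near (269,217), the blue pin near (321,213), the vise bracket near (200,175), and the empty bracket near (436,178). I'll enlarge these.

```bash
python3 - <<'E'
import cv2
t=cv2.imread("pics/top0.png");s=cv2.imread("pics/scene0.png")
cv2.imwrite("pics/t_pin.png",cv2.resize(t[180:255,240:360],None,fx=6,fy=6,interpolation=cv2.INTER_CUBIC))
cv2.imwrite("pics/t_dock.png",cv2.resize(t[80:210,160:240],None,fx=4.5,fy=4.5,interpolation=cv2.INTER_CUBIC))
a=cv2.resize(s[170:260,270:370],None,fx=6,fy=6,interpolation=cv2.INTER_CUBIC)
cv2.imwrite("pics/s_pin.png",a)
cv2.imwrite("pics/s_dock.png",cv2.resize(s[170:260,370:480],None,fx=6,fy=6,interpolation=cv2.INTER_CUBIC))
E
```

```text
(no output)
```

View pics/t_pin.png

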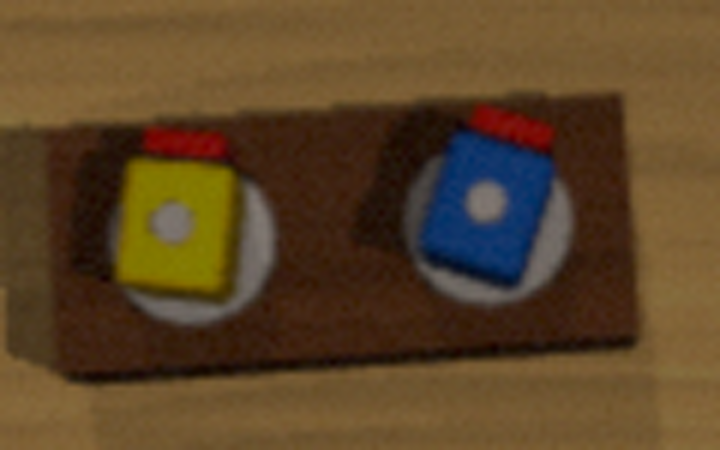

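View pics/t_dock.png

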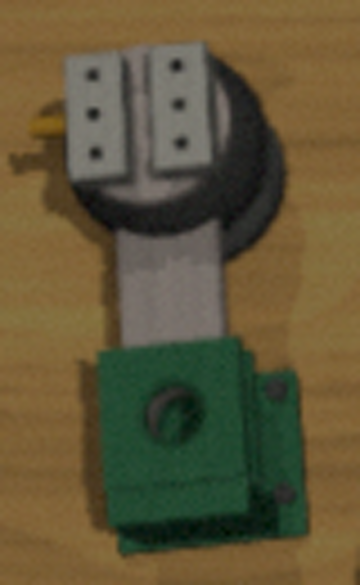

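View pics/s_pin.png

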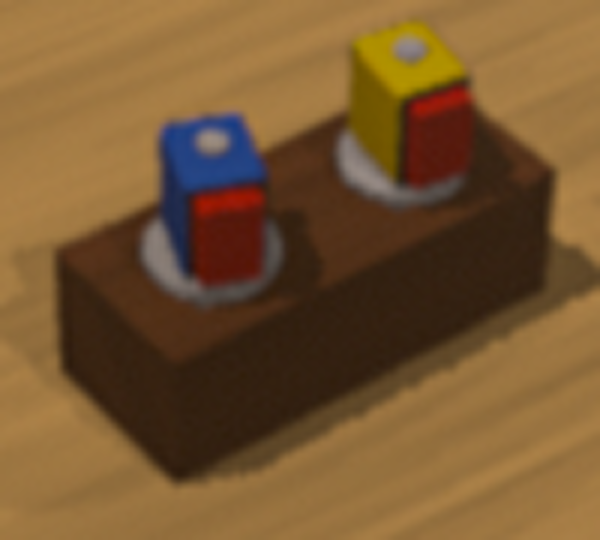

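View pics/s_dock.png

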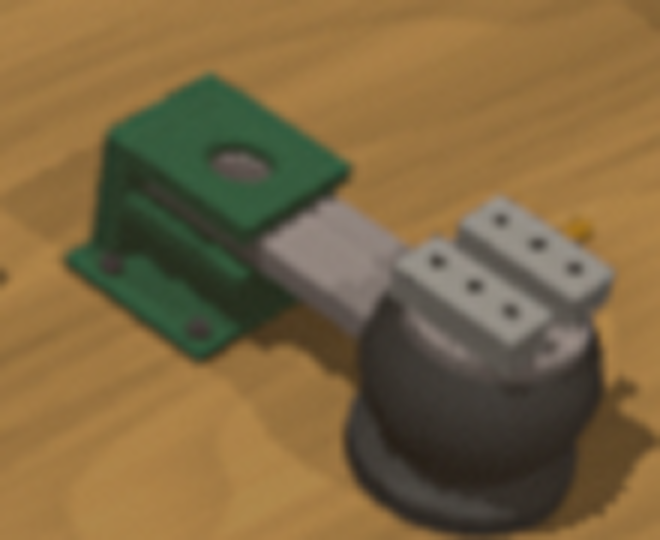

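```bash
cat > h.py <<'E'
import numpy as np,cv2
def ray(n,u,v,d=None):
    d=d or np.load(n); K=d["K"]
    # distortion: cv2 model k1 only
    x=cv2.undistortPointsIter(np.array([[[u,v]]],float),K,np.array([float(d["k1"]),0,0,0]),None,None,(3,50,1e-10))[0,0]
    return d["p"],d["R"]@np.array([x[0],x[1],1])
def atz(n,u,v,z):
    p,q=ray(n,u,v); return p+q*(z-p[2])/q[2]
def tri(*rs):
    A=np.zeros((3,3));b=np.zeros(3)
    for p,q in rs:
        q=q/np.linalg.norm(q);M=np.eye(3)-np.outer(q,q);A+=M;b+=M@p
    return np.linalg.solve(A,b)
E
python3 - <<'E'
from h import *
T=lambda x,y:(240+(x+.5)/6-.5,180+(y+.5)/6-.5)
D=lambda x,y:(160+(x+.5)/4.5-.5,80+(y+.5)/4.5-.5)
S=lambda x,y:(270+(x+.5)/6-.5,170+(y+.5)/6-.5)
Q=lambda x,y:(370+(x+.5)/6-.5,170+(y+.5)/6-.5)
t,s="top0.npz","scene0.npz"
for nm,a,b,z in(("blue",T(487,202),S(212,141),.122),("yel",T(172,223),S(410,48),.122),("hole",D(175,415),Q(241,163),.07)):
    print(nm,atz(t,*a,z),atz(s,*b,z),tri(ray(t,*a),ray(s,*b)))
print("blue corners");P=[atz(t,*T(*c),.122) for c in((463,135),(553,153),(520,275),(426,248))]
print(np.round(P,4))
for i,j in((3,0),(2,1),(0,1),(3,2)):print(np.degrees(np.arctan2(*(P[j]-P[i])[[1,0]])))
print("dock");P=[atz(t,*D(*c),.07) for c in((98,350),(240,337),(250,512),(110,522))]
print(np.round(P,4), np.mean(P,0))
print("dock scene");P=[atz(s,*Q(*c),.07) for c in((210,73),(352,168),(246,230),(112,130))]
print(np.round(P,4), np.mean(P,0))
E
```

```text
blue [ 0.49869748 -0.01349457  0.122     ] [ 0.49721489 -0.01077952  0.122     ] [ 0.49887355 -0.01280148  0.12397157]
yel [0.49174494 0.08286126 0.122     ] [0.49020443 0.08533021 0.122     ] [0.49188723 0.083231   0.12386146]
hole [0.58608939 0.23023123 0.07      ] [0.59069335 0.23042182 0.07      ] [0.58748295 0.23226241 0.06648687]
blue corners
[[ 0.5193 -0.006   0.122 ]
 [ 0.5139 -0.0336  0.122 ]
 [ 0.4763 -0.0237  0.122 ]
 [ 0.4845  0.005   0.122 ]]
-17.57162724072245
-14.83186058739562
-101.14801997810707
-105.81142590194686
dock
[[0.6155 0.2666 0.07  ]
 [0.6213 0.2026 0.07  ]
 [0.5429 0.1949 0.07  ]
 [0.5383 0.2572 0.07  ]] [0.57951145 0.23032743 0.07      ]
dock scene
[[0.5392 0.2581 0.07  ]
 [0.6172 0.2669 0.07  ]
 [0.623  0.2049 0.07  ]
 [0.5465 0.1991 0.07  ]] [0.58148697 0.23226931 0.07      ]
```

```bash
cat >> h.py <<'E'
from scipy.spatial.transform import Rotation as Ro
def go(x,y,z,yaw):
    from rig import r
    o=r.observe();R=o["tcp_rot"];a=np.radians(yaw)
    X=np.array([np.cos(a),np.sin(a),0]);Z=np.array([0,0,-1.]);G=np.c_[X,np.cross(Z,X),Z]
    print("t",round(o["clock"],2),"tcp",np.round(o["tcp_pos"],4),"yaw",np.degrees(np.arctan2(R[1,0],R[0,0])).round(2),"F",o["force"].round(1),"w",round(o["width"],4),"q",o["qpos"].round(2))
    print("shift",np.round(R.T@(np.array([x,y,z])-o["tcp_pos"]),4),"turn",np.round(Ro.from_matrix(R.T@G).as_rotvec(degrees=True),2))
E
python3 -c "from h import *;go(.498,-.0125,.21,-15)"
```

```text
t 0.15 tcp [0.1913 0.5151 0.1785] yaw 69.61 F [-0.7  0.4 -1.5] w 0.0932 q [ 1.01  0.26  1.54 -0.    1.35 -0.2 ]
shift [-0.3878  0.4713 -0.0311] turn [5.000e-02 8.000e-02 8.461e+01]
```

```bash
python3 -m creep '-0.025 0.03 -0.03 0 0 7 1; -0.05 0.06 -0.03 0 0 14 1; -0.075 0.09 -0.03 0 0 21 1; -0.1 0.12 -0.03 0 0 28 1; -0.125 0.15 -0.03 0 0 35 1; -0.15 0.18 -0.03 0 0 42 1; -0.175 0.21 -0.03 0 0 49 1; -0.2 0.24 -0.03 0 0 55 1'; python3 -c "from h import *;go(.498,-.0125,.21,-15)"
```

```text
clock: 0.82
tcp_pos: [0.3469, 0.2424, 0.2087]
tcp_rot: [[0.969, 0.247, -0.001], [0.247, -0.969, -0.001], [-0.001, 0.001, -1.0]]
force: [0.7, -0.8, 0.4]
width: 0.0924
t 0.82 tcp [0.3469 0.2424 0.2087] yaw 14.29 F [ 0.7 -0.8  0.4] w 0.0924 q [ 0.35  0.    1.76 -0.    1.38  0.1 ]
shift [ 0.0835  0.2843 -0.0011] turn [ 0.06  0.03 29.29]
```

```bash
python3 -m creep '0.011 0.036 0 0 0 5 1; 0.022 0.072 0 0 0 10 1; 0.033 0.108 0 0 0 15 1; 0.044 0.144 0 0 0 20 1; 0.055 0.18 0 0 0 25 1; 0.066 0.216 0 0 0 29.3 1; 0.077 0.252 0 0 0 29.3 1; 0.0835 0.284 0 0 0 29.3 1'; python3 - <<'E'
from h import *
go(.498,-.0125,.21,-15)
from rig import r
for n in("wrist","top","scene"):
    c=r.read_camera(n);cv2.imwrite(f"pics/{n}1.png",c["frame"][:,:,::-1]);np.savez(f"{n}1.npz",K=c["intrinsics"],k1=c["k1"],p=c["position"],R=c["attitude"])
go(.498,-.0125,.21,-15)
E
```

```text
clock: 1.48
tcp_pos: [0.4989, -0.0145, 0.2086]
tcp_rot: [[0.966, -0.26, -0.001], [-0.26, -0.966, -0.001], [-0.0, 0.001, -1.0]]
force: [0.3, 0.2, -0.2]
width: 0.0934
t 1.48 tcp [ 0.4989 -0.0145  0.2086] yaw -15.08 F [ 0.3  0.2 -0.2] w 0.0934 q [-0.25  0.15  1.6  -0.    1.39  0.01]
shift [-0.0014 -0.0017 -0.0014] turn [ 0.07  0.01 -0.08]
t 1.63 tcp [ 0.4983 -0.0142  0.2081] yaw -15.24 F [ 1.1  0.7 -0.9] w 0.0932 q [-0.25  0.15  1.6  -0.    1.39  0.01]
shift [-0.0007 -0.0015 -0.0019] turn [ 0.08  0.1  -0.24]
```

View pics/wrist1.png

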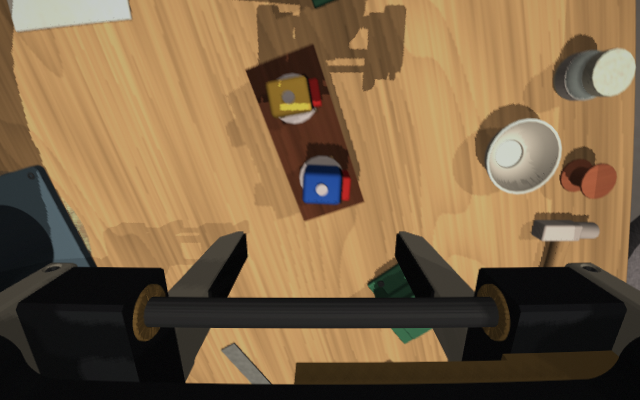

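The blue handle's top disc is at about (321,190), centred between the fingers, with its red button on the right at (346,188). Enlarging to refine position and yaw.

```bash
python3 - <<'E'
import cv2
t=cv2.imread("pics/wrist1.png")
cv2.imwrite("pics/w_pin.png",cv2.resize(t[145:220,280:370],None,fx=8,fy=8,interpolation=cv2.INTER_CUBIC))
E
```

```text
(no output)
```

View pics/w_pin.png

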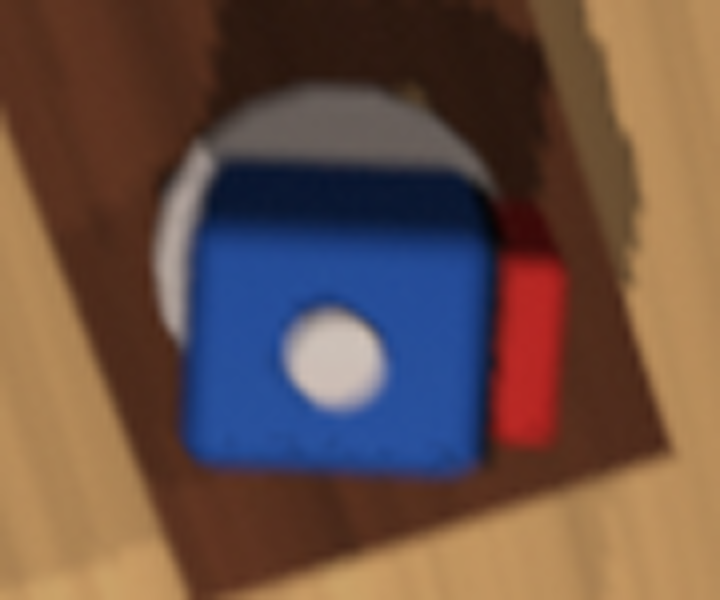

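```bash
python3 - <<'E'
from h import *
W=lambda x,y:(280+(x+.5)/8-.5,145+(y+.5)/8-.5)
P=[atz("wrist1.npz",*W(*c),.122) for c in((203,225),(492,237),(484,475),(187,462))]
print(np.round(P,4),np.mean(P,0)); print(atz("wrist1.npz",*W(335,359),.122))
for i,j in((0,1),(3,2),(3,0),(2,1)):print(np.degrees(np.arctan2(*(P[j]-P[i])[[1,0]])))
E
```

```text
[[ 0.4887  0.0097  0.122 ]
 [ 0.5239 -0.0014  0.122 ]
 [ 0.5152 -0.0321  0.122 ]
 [ 0.478  -0.0202  0.122 ]] [ 0.50143527 -0.01100177  0.122     ]
[ 0.50035994 -0.01174708  0.122     ]
-17.519809401058943
-17.731599020059058
70.21673025404631
74.15654654336451
```

```bash
python3 -c "from h import *;go(.4995,-.0122,.078,-17.6)"
```

```text
t 1.63 tcp [ 0.4983 -0.0142  0.2081] yaw -15.24 F [ 1.1  0.7 -0.9] w 0.0932 q [-0.25  0.15  1.6  -0.    1.39  0.01]
shift [ 0.0009 -0.0024  0.1301] turn [0.08 0.09 2.36]
```

```bash
python3 -m creep '0.001 -0.0024 0.01 0 0 2.4 1; 0.001 -0.0024 0.03 0 0 2.4 1; 0.001 -0.0024 0.055 0 0 2.4 1; 0.001 -0.0024 0.08 0 0 2.4 1; 0.001 -0.0024 0.1 0 0 2.4 1; 0.001 -0.0024 0.12 0 0 2.4 1; 0.001 -0.0024 0.13 0 0 2.4 1; 0.001 -0.0024 0.13 0 0 2.4 1'; python3 -c "from h import *;go(.4995,-.0122,.078,-17.6)"
```

```text
clock: 2.3
tcp_pos: [0.4972, -0.0106, 0.076]
tcp_rot: [[0.953, -0.302, -0.007], [-0.302, -0.953, 0.001], [-0.007, 0.001, -1.0]]
force: [-1.2, -0.3, -0.4]
width: 0.0928
t 2.3 tcp [ 0.4972 -0.0106  0.076 ] yaw -17.57 F [-1.2 -0.3 -0.4] w 0.0928 q [-0.25  0.27  1.8  -0.    1.08  0.06]
shift [ 0.0027  0.0008 -0.002 ] turn [0.08 0.39 0.03]
```

```bash
python3 -m creep '0.0025 0.0008 -0.002 0 0.4 0 1; 0.0025 0.0008 -0.002 0 0.4 0 1; 0.0025 0.0008 -0.002 0 0.4 0 0.6; 0.0025 0.0008 -0.002 0 0.4 0 0.5; 0.0025 0.0008 -0.002 0 0.4 0 0.4; 0.0025 0.0008 -0.002 0 0.4 0 0.3; 0.0025 0.0008 -0.002 0 0.4 0 0.3; 0.0025 0.0008 -0.002 0 0.4 0 0.3' 30; python3 -c "from h import *;go(.4995,-.0122,.078,-17.6)"
```

```text
clock: 2.97
tcp_pos: [0.4994, -0.0122, 0.0782]
tcp_rot: [[0.953, -0.302, -0.0], [-0.302, -0.953, -0.002], [0.0, 0.001, -1.0]]
force: [0.1, 0.5, 0.4]
width: 0.0576
t 2.97 tcp [ 0.4994 -0.0122  0.0782] yaw -17.58 F [0.1 0.5 0.4] w 0.0576 q [-0.25  0.26  1.8  -0.    1.08  0.06]
shift [ 0.0001 -0.0001  0.0002] turn [ 0.08 -0.02  0.02]
```

```bash
python3 -m creep '0 0 0 0 0 0 0.3; 0 0 0 0 0 0 0.3; 0 0 0 0 0 0 0.3; 0 0 0 0 0 0 0.3; 0 0 0 0 0 0 0.3; 0 0 0 0 0 0 0.3' 30; python3 -c "from h import *;go(.4995,-.0122,.078,-17.6)"
```

```text
clock: 3.47
tcp_pos: [0.4993, -0.0122, 0.0781]
tcp_rot: [[0.953, -0.302, -0.0], [-0.302, -0.953, -0.001], [0.0, 0.001, -1.0]]
force: [-0.7, -0.0, 1.0]
width: 0.0395
t 3.47 tcp [ 0.4993 -0.0122  0.0781] yaw -17.57 F [-0.7 -0.   1. ] w 0.0395 q [-0.25  0.26  1.8  -0.    1.08  0.06]
shift [ 0.0001 -0.0001  0.0001] turn [ 0.09 -0.02  0.03]
```

```bash
python3 -m creep '0 0 0 0 0 0 0.1; 0 0 0 0 0 0 0.1' 30; cat >> h.py <<'E'
def snap(tag,*ns):
    from rig import r
    for n in ns:
        c=r.read_camera(n);cv2.imwrite(f"pics/{n}{tag}.png",c["frame"][:,:,::-1]);np.savez(f"{n}{tag}.npz",K=c["intrinsics"],k1=c["k1"],p=c["position"],R=c["attitude"])
def crop(n,tag,x0,y0,x1,y1,f):
    t=cv2.imread(f"pics/{n}{tag}.png");cv2.imwrite(f"pics/{n}{tag}c.png",cv2.resize(t[y0:y1,x0:x1],None,fx=f,fy=f,interpolation=cv2.INTER_CUBIC))
E
python3 -c "
from h import *
snap('2','scene','wrist');crop('scene','2',250,150,370,250,6)"
```

```text
clock: 3.63
tcp_pos: [0.4993, -0.0122, 0.0781]
tcp_rot: [[0.953, -0.302, -0.0], [-0.302, -0.953, -0.002], [0.0, 0.002, -1.0]]
force: [-0.1, -0.8, -0.2]
width: 0.0395
```

View pics/scene2c.png

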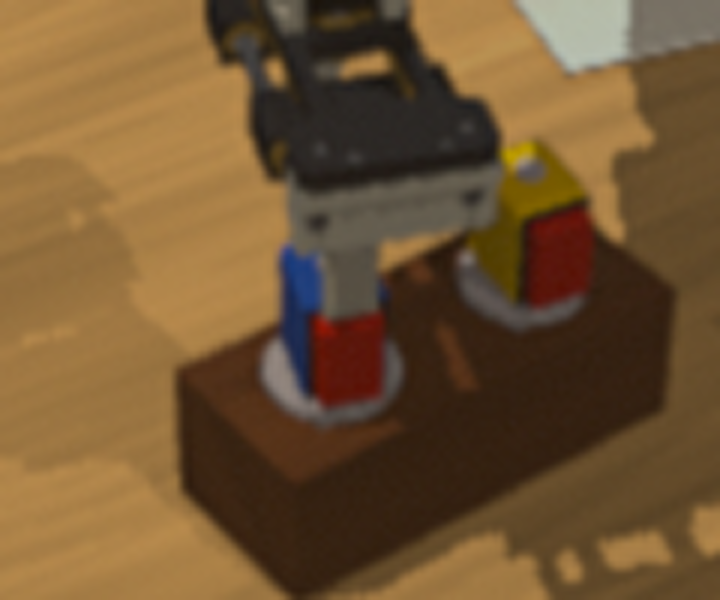

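View pics/wrist2.png

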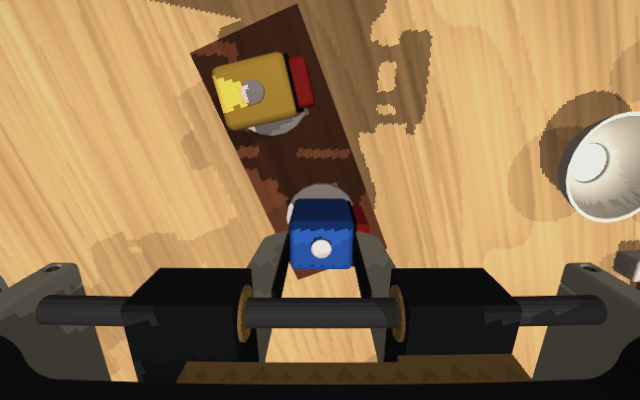

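```bash
python3 -c "
from h import *
crop('wrist','2',270,170,390,290,5)"
```

```text
(no output)
```

View pics/wrist2c.png

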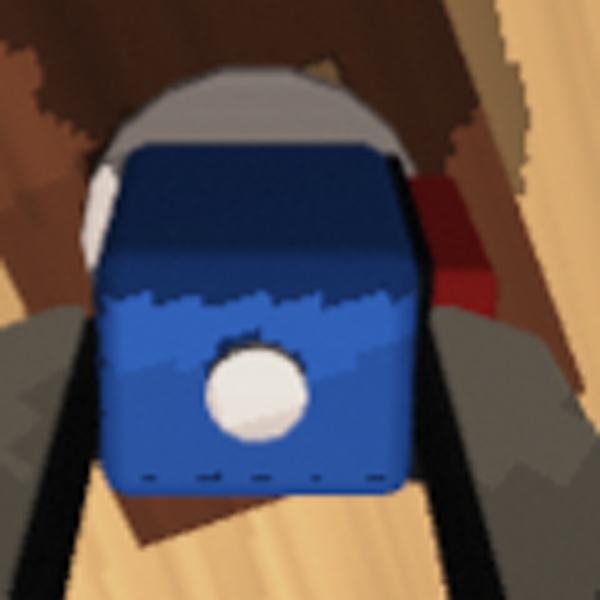

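```bash
python3 - <<'E'
from h import *
from rig import r
o=r.observe();print(o["qpos"],o["force"],o["wrist_torque"],o["width"],o["joint_torque"])
R=o["tcp_rot"];p=o["tcp_pos"]
d=np.load("scene2.npz")
def proj(P,d):
    c=d["R"].T@(np.asarray(P)-d["p"]);return cv2.projectPoints(c[None],np.zeros(3),np.zeros(3),d["K"],np.array([float(d["k1"]),0,0,0]))[0].ravel()
for s in (0,-.019,-.03,-.04,-.05):
  for y in(-.0075,.0075):
    for x in (.02,.0375):
      q=proj(p+R@np.array([x,y,s]),d);print(s,x,y,"crop",((q-[250,150])*6).round(0))
a=np.radians(-17.6);X=np.array([np.cos(a),np.sin(a),0]);Y=np.array([-np.sin(a),np.cos(a),0])
o=np.array([.4995,-.0122,.066])
for z in(.011,.051):
  for y in(-.013,.013):
    for x in(.022,.03):
      q=proj(o+X*x+Y*y+[0,0,z],d);print("button",x,y,z,((q-[250,150])*6).round(0))
d=np.load("wrist2.npz")
for s in (0,-.019,-.04):
  for x in (-.02,.02):
   for y in(-.0075,.0075):print("wrist tip",s,x,y,(proj(p+R@np.array([x,y,s]),d)-[270,170])*5)
E
```

```text
[-2.46903956e-01  2.63765172e-01  1.79581229e+00 -1.72906710e-03
  1.08174581e+00  6.06786257e-02] [-0.70016192 -0.38842968 -0.02193087] [-0.12682196  0.11017726  0.03080235] 0.03953571727707484 [ 5.20425802e-02 -4.00730574e+01 -2.46540713e+01  1.06646034e-01
 -4.97183937e-02 -9.67273372e-03]
0 0.02 -0.0075 crop [361. 381.]
0 0.0375 -0.0075 crop [373. 411.]
0 0.02 0.0075 crop [323. 387.]
0 0.0375 0.0075 crop [335. 417.]
-0.019 0.02 -0.0075 crop [362. 343.]
-0.019 0.0375 -0.0075 crop [374. 373.]
-0.019 0.02 0.0075 crop [323. 350.]
-0.019 0.0375 0.0075 crop [335. 380.]
-0.03 0.02 -0.0075 crop [362. 321.]
-0.03 0.0375 -0.0075 crop [375. 351.]
-0.03 0.02 0.0075 crop [323. 328.]
-0.03 0.0375 0.0075 crop [335. 358.]
-0.04 0.02 -0.0075 crop [362. 301.]
-0.04 0.0375 -0.0075 crop [375. 331.]
-0.04 0.02 0.0075 crop [324. 307.]
-0.04 0.0375 0.0075 crop [336. 337.]
-0.05 0.02 -0.0075 crop [363. 280.]
-0.05 0.0375 -0.0075 crop [375. 310.]
-0.05 0.02 0.0075 crop [324. 287.]
-0.05 0.0375 0.0075 crop [336. 317.]
button 0.022 -0.013 0.011 [311. 396.]
button 0.03 -0.013 0.011 [316. 409.]
button 0.022 
[... 179 characters left out ...]
0.03 0.013 0.051 [384. 318.]
wrist tip 0 -0.02 -0.0075 [120.71644167 220.29575008]
wrist tip 0 -0.02 0.0075 [123.3801081  312.81666985]
wrist tip 0 0.02 -0.0075 [388.16323205 220.21512588]
wrist tip 0 0.02 0.0075 [385.53918435 312.73573592]
wrist tip -0.019 -0.02 -0.0075 [108.65091751 267.64247783]
wrist tip -0.019 -0.02 0.0075 [111.83158401 367.3116003 ]
wrist tip -0.019 0.02 -0.0075 [400.32584508 267.55342163]
wrist tip -0.019 0.02 0.0075 [397.18613903 367.22221869]
wrist tip -0.04 -0.02 -0.0075 [ 92.5069186  331.04278516]
wrist tip -0.04 -0.02 0.0075 [ 96.45479785 439.93514423]
wrist tip -0.04 0.02 -0.0075 [416.59971842 330.94210345]
wrist tip -0.04 0.02 0.0075 [412.69398042 439.83413666]
```

```bash
cat >> h.py <<'E'
def proj(P,d):
    c=d["R"].T@(np.asarray(P)-d["p"]);return cv2.projectPoints(c[None],np.zeros(3),np.zeros(3),d["K"],np.array([float(d["k1"]),0,0,0]))[0].ravel()
E
python3 - <<'E'
from h import *
d=np.load("wrist0.npz")
p=np.array([.1912,.5150,.1783]);R=np.array([[.3483,.9374,-.0009],[.9374,-.3483,-.0015],[-.0018,-.0003,-1]])
for s in (0,-.02,-.04,-.06):
  for x in (-.0465,.0465):
   for y in(-.0075,.0075):print("wrist tip",s,x,y,proj(p+R@np.array([x,y,s]),d).round(0))
crop('wrist','0',150,210,500,400,2)
E
```

```text
wrist tip 0 -0.0465 -0.0075 [256. 212.]
wrist tip 0 -0.0465 0.0075 [258. 231.]
wrist tip 0 0.0465 -0.0075 [381. 212.]
wrist tip 0 0.0465 0.0075 [380. 231.]
wrist tip -0.02 -0.0465 -0.0075 [250. 222.]
wrist tip -0.02 -0.0465 0.0075 [252. 242.]
wrist tip -0.02 0.0465 -0.0075 [387. 222.]
wrist tip -0.02 0.0465 0.0075 [385. 242.]
wrist tip -0.04 -0.0465 -0.0075 [243. 234.]
wrist tip -0.04 -0.0465 0.0075 [245. 256.]
wrist tip -0.04 0.0465 -0.0075 [394. 234.]
wrist tip -0.04 0.0465 0.0075 [392. 256.]
wrist tip -0.06 -0.0465 -0.0075 [234. 249.]
wrist tip -0.06 -0.0465 0.0075 [236. 272.]
wrist tip -0.06 0.0465 -0.0075 [402. 249.]
wrist tip -0.06 0.0465 0.0075 [400. 272.]
```

View pics/wrist0c.png

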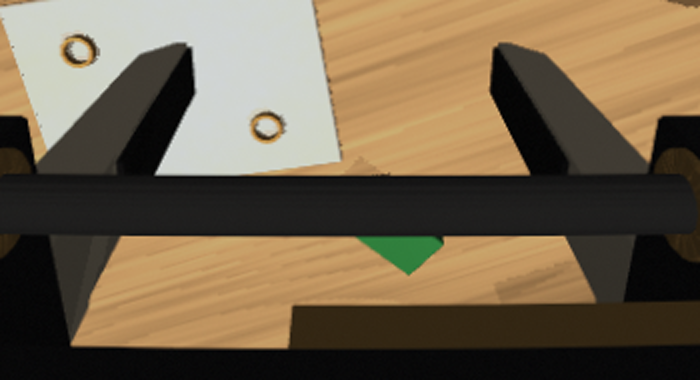

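The measurements disagree. The width is 39.5 mm, which is the bare handle, and the button still looks out. In both the wrist and scene views the fingertips end about 40 mm above the reported TCP, so I'm gripping only the top rim of the handle. I'll reopen, go lower, and check the tip height visually.

```bash
python3 -m creep '0 0 0 0 0 0 0.5; 0 0 0 0 0 0 0.9; 0 0 0 0 0 0 1; 0 0 0 0 0 0 1; 0 0 0 0 0 0 1; 0 0 0 0 0 0 1;0 0 0 0 0 0 1;0 0 0 0 0 0 1' 30;python3 -m creep '0 0 0.005 0 0 0 1; 0 0 0.01 0 0 0 1; 0 0 0.015 0 0 0 1; 0 0 0.02 0 0 0 1; 0 0 0.025 0 0 0 1; 0 0 0.03 0 0 0 1;0 0 0.03 0 0 0 1;0 0 0.03 0 0 0 1' 30; python3 -c "
from h import *
go(.4995,-.0122,.038,-17.6)
snap('3','scene','wrist');crop('scene','3',250,150,370,250,6)"
```

```text
clock: 4.4
tcp_pos: [0.4994, -0.0122, 0.0781]
tcp_rot: [[0.953, -0.302, -0.0], [-0.302, -0.953, -0.002], [0.0, 0.002, -1.0]]
force: [-0.0, -0.4, 0.8]
width: 0.0878
clock: 5.07
tcp_pos: [0.499, -0.0122, 0.0477]
tcp_rot: [[0.953, -0.302, -0.001], [-0.302, -0.953, -0.001], [-0.001, 0.002, -1.0]]
force: [-0.2, -0.1, 0.3]
width: 0.0931
t 5.07 tcp [ 0.499  -0.0122  0.0477] yaw -17.58 F [-0.2 -0.1  0.3] w 0.0931 q [-0.25  0.3   1.83 -0.    1.01  0.06]
shift [ 0.0005 -0.0002  0.0097] turn [0.09 0.04 0.02]
```

View pics/scene3c.png

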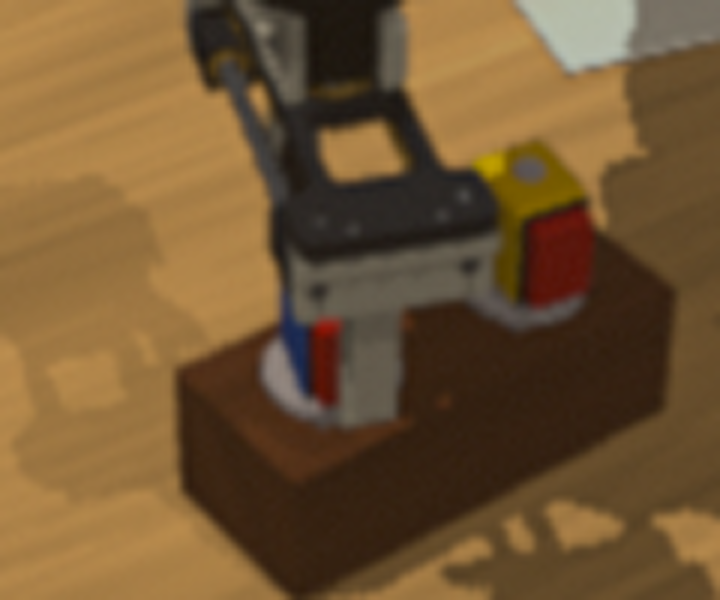

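View pics/wrist3.png

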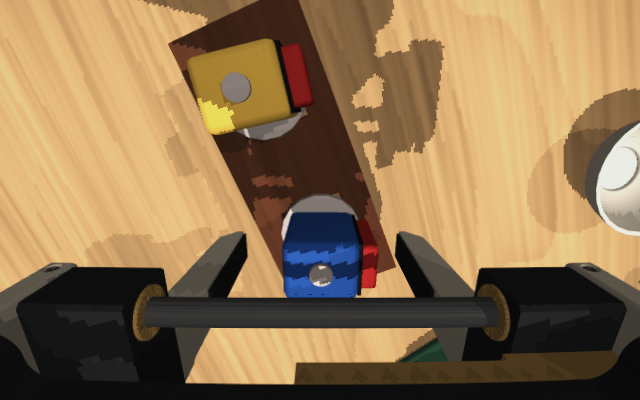

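```bash
python3 - <<'E'
from h import *
from rig import r
o=r.observe();R=o["tcp_rot"];p=o["tcp_pos"];d=np.load("scene3.npz")
for s in (0,-.03,-.04,-.05,-.06,-.07,-.084,-.1,-.12):
  print(s,[((proj(p+R@np.array([x,y,s]),d)-[250,150])*6).round(0).tolist() for x in(.0465,.064) for y in(-.0075,.0075)])
E
cd pics; python3 -c "
from h import *" 2>/dev/null; cd ..; python3 -c "
from h import *
t=cv2.imread('pics/scene3.png');cv2.imwrite('pics/scene3d.png',cv2.resize(t[60:230,240:380],None,fx=3.5,fy=3.5,interpolation=cv2.INTER_CUBIC))"
```

```text
0 [[379.0, 484.0], [341.0, 491.0], [391.0, 515.0], [353.0, 522.0]]
-0.03 [[380.0, 426.0], [341.0, 433.0], [393.0, 457.0], [354.0, 464.0]]
-0.04 [[380.0, 407.0], [342.0, 413.0], [393.0, 438.0], [354.0, 445.0]]
-0.05 [[381.0, 387.0], [342.0, 394.0], [393.0, 418.0], [354.0, 425.0]]
-0.06 [[381.0, 367.0], [342.0, 373.0], [394.0, 397.0], [354.0, 404.0]]
-0.07 [[382.0, 346.0], [342.0, 353.0], [394.0, 377.0], [355.0, 384.0]]
-0.084 [[382.0, 317.0], [342.0, 324.0], [395.0, 348.0], [355.0, 355.0]]
-0.1 [[383.0, 284.0], [343.0, 290.0], [396.0, 314.0], [355.0, 321.0]]
-0.12 [[384.0, 241.0], [343.0, 247.0], [397.0, 271.0], [356.0, 278.0]]
```

View pics/scene3d.png

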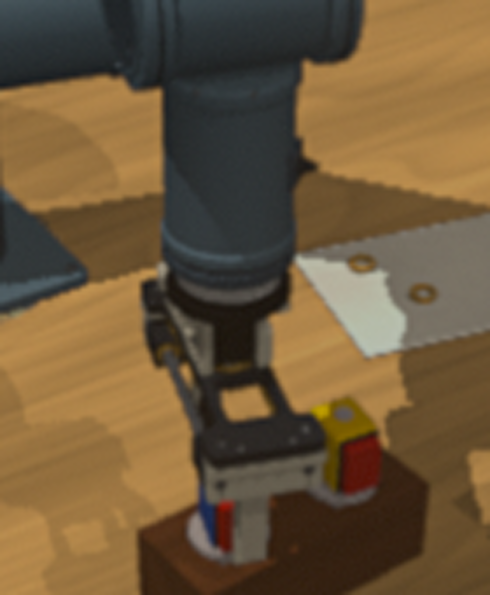

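```bash
python3 -m creep '0.0005 0 0.003 0 0 0 1; 0.0005 0 0.006 0 0 0 1; 0.0005 0 0.009 0 0 0 1; 0.0005 0 0.009 0 0 0 1;0.0005 0 0.009 0 0 0 1' 30; python3 -c "
from h import *
go(.4995,-.0122,.038,-17.6)
snap('4','scene','wrist');crop('scene','4',250,150,370,250,6)"
```

```text
clock: 5.58
tcp_pos: [0.4997, -0.0124, 0.039]
tcp_rot: [[0.953, -0.302, -0.001], [-0.302, -0.953, -0.001], [-0.0, 0.002, -1.0]]
force: [0.8, -0.1, 0.8]
width: 0.0928
t 5.58 tcp [ 0.4997 -0.0124  0.039 ] yaw -17.58 F [ 0.8 -0.1  0.8] w 0.0928 q [-0.25  0.31  1.84 -0.    0.99  0.06]
shift [-0.0003 -0.0001  0.001 ] turn [0.09 0.01 0.02]
```

View pics/scene4c.png

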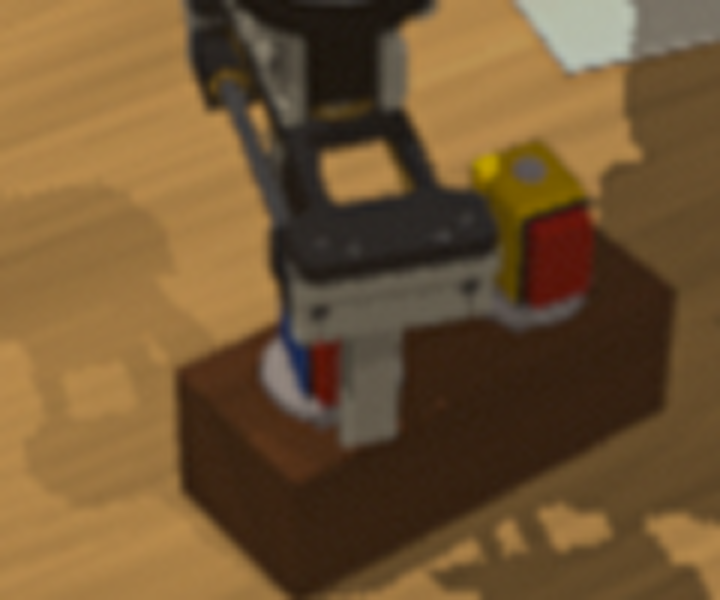

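View pics/wrist4.png

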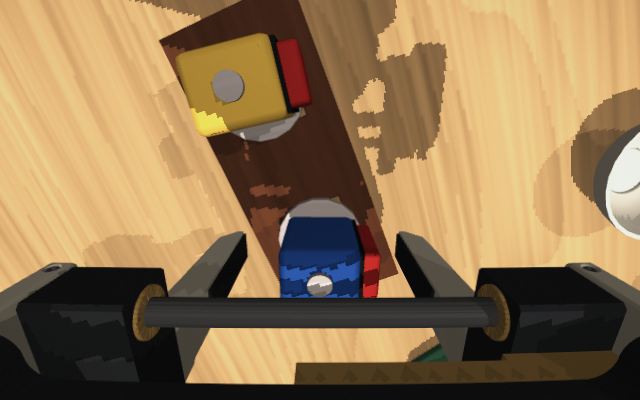

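```bash
python3 -m creep '0 0 0 0 0 0 0.8;0 0 0 0 0 0 0.7;0 0 0 0 0 0 0.6;0 0 0 0 0 0 0.5;0 0 0 0 0 0 0.4;0 0 0 0 0 0 0.3;0 0 0 0 0 0 0.2;0 0 0 0 0 0 0.2' 30;python3 -m creep '0 0 0 0 0 0 0.2;0 0 0 0 0 0 0.2;0 0 0 0 0 0 0.2;0 0 0 0 0 0 0.2;0 0 0 0 0 0 0.2' 30; python3 -c "
from h import *
go(.4995,-.0122,.038,-17.6)
snap('5','scene','wrist');crop('scene','5',250,150,370,250,6);crop('wrist','5',250,180,400,320,5)"
```

```text
clock: 6.35
tcp_pos: [0.4985, -0.012, 0.0394]
tcp_rot: [[0.953, -0.302, -0.003], [-0.302, -0.953, -0.001], [-0.003, 0.002, -1.0]]
force: [-11.6, 3.8, 15.0]
width: 0.0449
clock: 6.77
tcp_pos: [0.4972, -0.0116, 0.0397]
tcp_rot: [[0.953, -0.302, -0.005], [-0.302, -0.953, -0.0], [-0.005, 0.002, -1.0]]
force: [-4.2, 0.9, 6.8]
width: 0.0414
t 6.77 tcp [ 0.4972 -0.0116  0.0397] yaw -17.56 F [-4.2  0.9  6.8] w 0.0414 q [-0.25  0.31  1.84 -0.    0.99  0.06]
shift [ 0.0024 -0.0001  0.0017] turn [0.1  0.28 0.04]
```

View pics/scene5c.png

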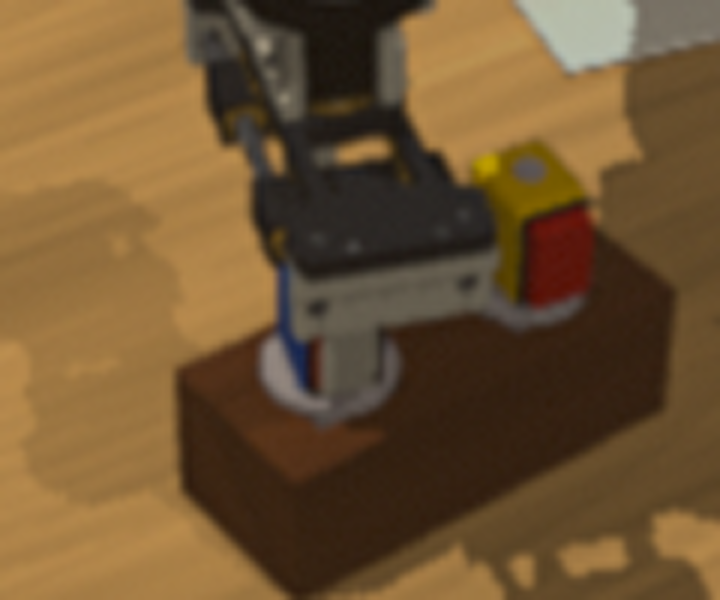

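View pics/wrist5c.png

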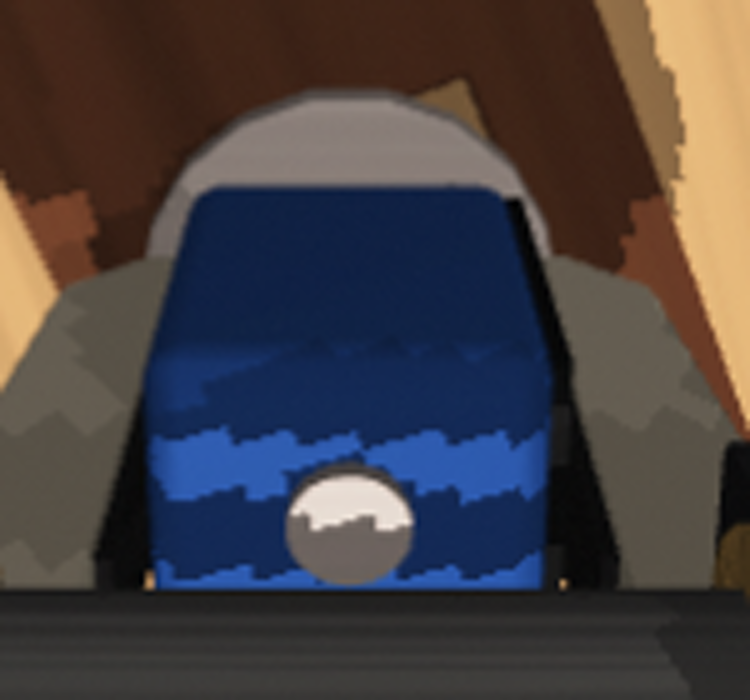

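Width is now 41.4 mm against 39.5 mm on the bare handle. No button stands proud in the wrist view, so it's squeezed in. Lifting straight up.

```bash
python3 -m creep '0 0 -0.005 0 0 0 0.2;0 0 -0.01 0 0 0 0.2;0 0 -0.02 0 0 0 0.2;0 0 -0.03 0 0 0 0.2;0 0 -0.04 0 0 0 0.2;0 0 -0.055 0 0 0 0.2;0 0 -0.07 0 0 0 0.2;0 0 -0.085 0 0 0 0.2' 30;python3 -m creep '0 0 -0.015 0 0 0 0.2;0 0 -0.03 0 0 0 0.2;0 0 -0.045 0 0 0 0.2;0 0 -0.06 0 0 0 0.2;0 0 -0.06 0 0 0 0.2;0 0 -0.06 0 0 0 0.2' 30; python3 -c "
from h import *
go(.4995,-.0122,.2,-17.6)
snap('6','scene','wrist','top');crop('scene','6',230,80,370,220,4)"
```

```text
clock: 7.53
tcp_pos: [0.4978, -0.0116, 0.1263]
tcp_rot: [[0.953, -0.302, -0.005], [-0.302, -0.953, -0.0], [-0.004, 0.002, -1.0]]
force: [0.6, -1.3, -1.7]
width: 0.0411
clock: 8.03
tcp_pos: [0.4987, -0.0117, 0.1875]
tcp_rot: [[0.953, -0.302, -0.002], [-0.302, -0.953, -0.001], [-0.001, 0.001, -1.0]]
force: [-0.3, 0.0, -1.5]
width: 0.0414
t 8.03 tcp [ 0.4987 -0.0117  0.1875] yaw -17.56 F [-0.3  0.  -1.5] w 0.0414 q [-0.25  0.16  1.64 -0.    1.34  0.06]
shift [ 0.0009  0.0002 -0.0125] turn [0.09 0.08 0.04]
```

View pics/scene6c.png

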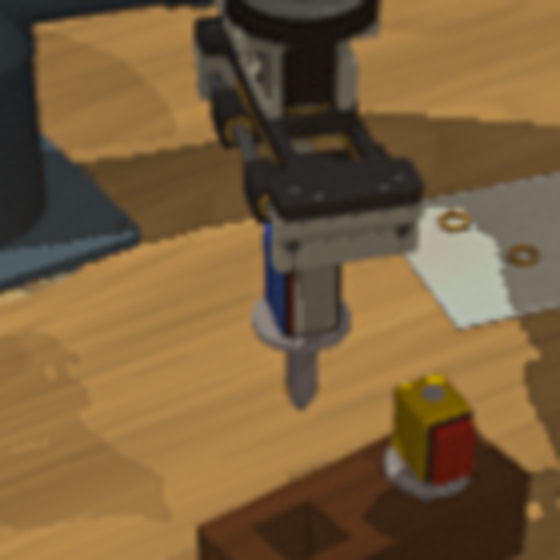

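View pics/wrist6.png

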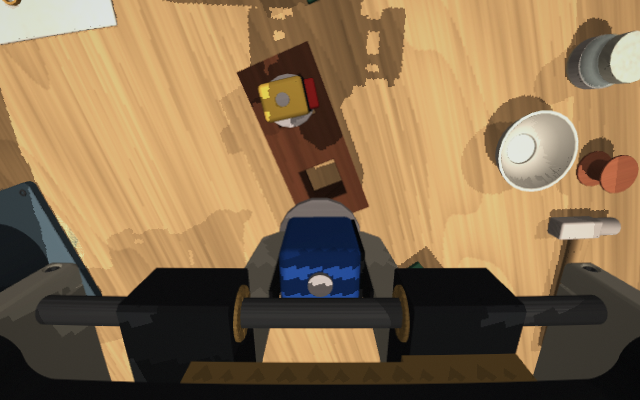

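Pin is out and upright with its nose clear; the yellow pin is undisturbed. Moving to a stop short of the dock so the wrist camera can see the hole.

```bash
python3 - <<'E'
from h import *
from rig import r
o=r.observe();R=o["tcp_rot"];p=o["tcp_pos"];d=np.load("scene6.npz")
for dx in(-.001,):print((proj(p+R@np.array([dx,0,0])+[0,0,-.1875+.156],d)-[230,80])*4)
go(.58,.15,.195,5)
E
```

```text
[298.47697029 407.48313883]
t 8.18 tcp [ 0.4973 -0.0114  0.1854] yaw -17.57 F [-0.2  0.4 -2. ] w 0.0412 q [-0.25  0.16  1.64 -0.    1.34  0.06]
shift [ 0.0301 -0.1788 -0.0101] turn [  0.03   0.36 -22.56]
```

```bash
python3 -m creep '0.004 -0.023 -0.01 0 0 -4 0.2;0.008 -0.046 -0.01 0 0 -8 0.2;0.012 -0.069 -0.01 0 0 -12 0.2;0.016 -0.092 -0.01 0 0 -16 0.2;0.02 -0.115 -0.01 0 0 -20 0.2;0.024 -0.138 -0.01 0 0 -22.5 0.2;0.028 -0.16 -0.01 0 0 -22.5 0.2;0.03 -0.179 -0.01 0 0 -22.5 0.2' 30;python3 -m creep '0 0 0 0 0 0 0.2;0 0 0 0 0 0 0.2' 30; python3 -c "
from h import *
go(.58,.15,.195,5)
snap('7','wrist')
go(.588,.231,.195,5)"
```

```text
clock: 8.85
tcp_pos: [0.5799, 0.1515, 0.1933]
tcp_rot: [[0.996, 0.087, -0.009], [0.087, -0.996, 0.0], [-0.009, -0.001, -1.0]]
force: [-0.0, 0.4, -1.9]
width: 0.0416
clock: 9.02
tcp_pos: [0.5791, 0.1522, 0.1914]
tcp_rot: [[0.996, 0.088, -0.012], [0.088, -0.996, -0.0], [-0.012, -0.001, -1.0]]
force: [0.3, 0.1, -2.9]
width: 0.0414
t 9.02 tcp [0.5791 0.1522 0.1914] yaw 5.08 F [ 0.3  0.1 -2.9] w 0.0414 q [ 0.07  0.35  1.38  0.    1.42 -0.02]
shift [ 0.0006  0.0023 -0.0036] turn [-0.04  0.68  0.08]
t 9.07 tcp [0.579  0.1513 0.1918] yaw 5.02 F [-0.5 -0.2 -1.8] w 0.0414 q [ 0.07  0.35  1.38  0.    1.43 -0.02]
shift [ 0.0159 -0.0786 -0.0033] turn [-0.02  0.66  0.02]
```

View pics/wrist7.png

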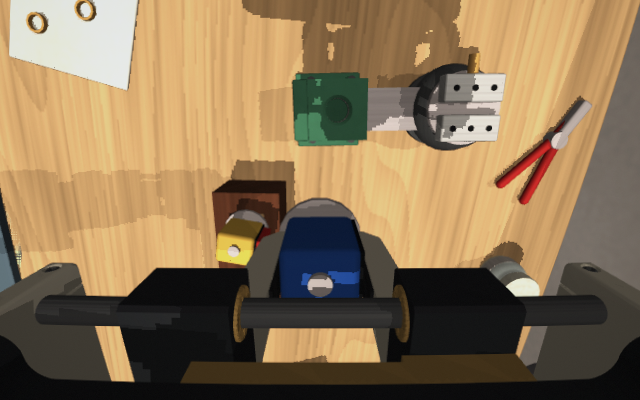

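```bash
python3 -c "
from h import *
crop('wrist','7',285,60,385,155,7)
t=cv2.imread('pics/wrist7c.png');cv2.imwrite('pics/wrist7c.png',cv2.convertScaleAbs(t,alpha=2,beta=10))"
```

```text
(no output)
```

View pics/wrist7c.png

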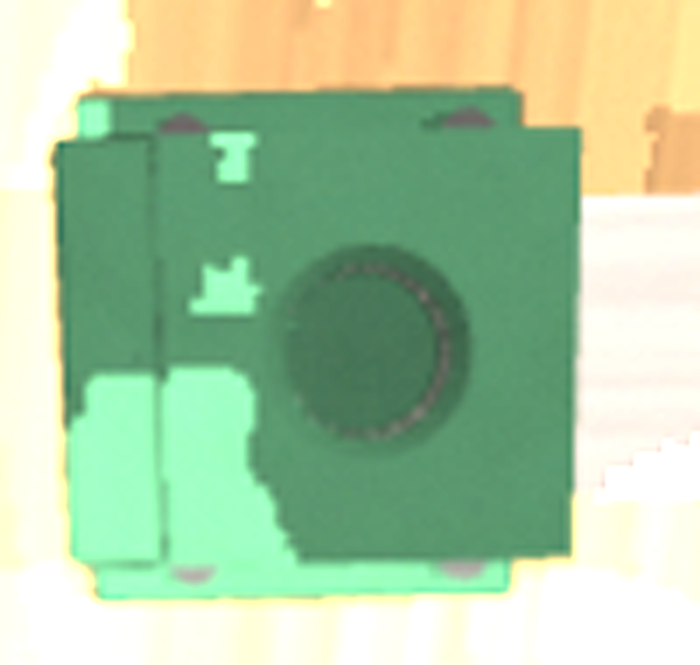

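```bash
python3 - <<'E'
from h import *
W=lambda x,y:(285+(x+.5)/7-.5,60+(y+.5)/7-.5)
n="wrist7.npz"
print(atz(n,*W(372,348),.07))
P=[atz(n,*W(*c),.07) for c in((152,135),(580,128),(570,555),(160,563))]
print(np.round(P,4),np.mean(P,0),[np.linalg.norm(P[i]-P[i-1]).round(4) for i in range(4)])
d=np.load("wrist7.npz"); print(tri(ray(n,*W(372,348)),ray("top0.npz",*( 198.5,171.8))))
go(.5865,.2315,.195,5)
E
```

```text
[0.58902495 0.23625299 0.07      ]
[[0.5531 0.2639 0.07  ]
 [0.6167 0.2705 0.07  ]
 [0.6233 0.2079 0.07  ]
 [0.5591 0.2008 0.07  ]] [0.58804047 0.23577922 0.07      ] [np.float64(0.0633), np.float64(0.0639), np.float64(0.063), np.float64(0.0646)]
[0.59025451 0.23621826 0.04836477]
t 9.07 tcp [0.579  0.1513 0.1918] yaw 5.02 F [-0.5 -0.2 -1.8] w 0.0414 q [ 0.07  0.35  1.38  0.    1.43 -0.02]
shift [ 0.0144 -0.0792 -0.0033] turn [-0.02  0.66  0.02]
```

```bash
python3 -m creep '0.004 -0.018 -0.003 0 0.6 0 0.2;0.008 -0.036 -0.003 0 0.6 0 0.2;0.012 -0.054 -0.003 0 0.6 0 0.2;0.016 -0.07 -0.003 0 0.6 0 0.2;0.017 -0.08 -0.003 0 0.6 0 0.2;0.017 -0.08 -0.003 0 0.6 0 0.2;0.017 -0.08 -0.003 0 0.6 0 0.2' 30; python3 -c "
from h import *
go(.589,.2325,.118,5)"
```

```text
clock: 9.65
tcp_pos: [0.5886, 0.2317, 0.1943]
tcp_rot: [[0.996, 0.088, -0.002], [0.088, -0.996, -0.001], [-0.002, 0.0, -1.0]]
force: [-0.0, -0.9, -1.9]
width: 0.0411
t 9.65 tcp [0.5886 0.2317 0.1943] yaw 5.04 F [-0.  -0.9 -1.9] w 0.0411 q [ 0.2   0.4   1.3  -0.    1.45  0.11]
shift [ 0.0006 -0.0008  0.0763] turn [0.03 0.11 0.04]
```

```bash
python3 -m creep '0.0006 -0.0008 0.01 0 0 0 0.2;0.0006 -0.0008 0.025 0 0 0 0.2;0.0006 -0.0008 0.04 0 0 0 0.2;0.0006 -0.0008 0.055 0 0 0 0.2;0.0006 -0.0008 0.07 0 0 0 0.2;0.0006 -0.0008 0.076 0 0 0 0.2;0.0006 -0.0008 0.076 0 0 0 0.2;0.0006 -0.0008 0.076 0 0 0 0.2' 30; python3 -c "
from h import *
go(.589,.2325,.118,5)
snap('8','scene','top','wrist');crop('scene','8',370,130,470,230,6)
t=cv2.imread('pics/scene8c.png');cv2.imwrite('pics/scene8c.png',cv2.convertScaleAbs(t,alpha=1.7,beta=5))
go(.589,.2325,.118,5)"
```

```text
clock: 10.32
tcp_pos: [0.5889, 0.2318, 0.1182]
tcp_rot: [[0.996, 0.087, -0.002], [0.087, -0.996, -0.001], [-0.003, 0.001, -1.0]]
force: [-0.2, -0.6, -3.0]
width: 0.041
t 10.32 tcp [0.5889 0.2318 0.1182] yaw 4.99 F [-0.2 -0.6 -3. ] w 0.041 q [ 0.2   0.45  1.41 -0.    1.29  0.11]
shift [ 0.0002 -0.0007  0.0002] turn [ 0.04  0.15 -0.01]
t 10.47 tcp [0.5898 0.2324 0.1195] yaw 5.02 F [-0.5  0.2 -1.5] w 0.0409 q [ 0.2   0.45  1.41 -0.    1.29  0.11]
shift [-0.0008 -0.0001  0.0015] turn [ 0.02 -0.01  0.02]
```

View pics/scene8c.png

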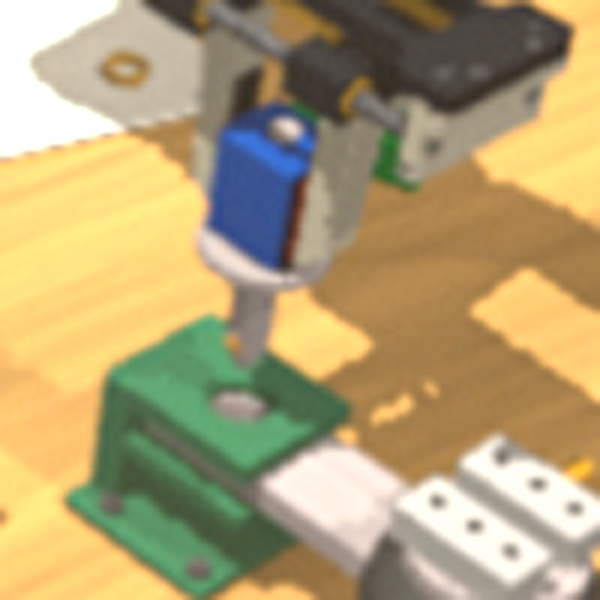

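View pics/wrist8.png

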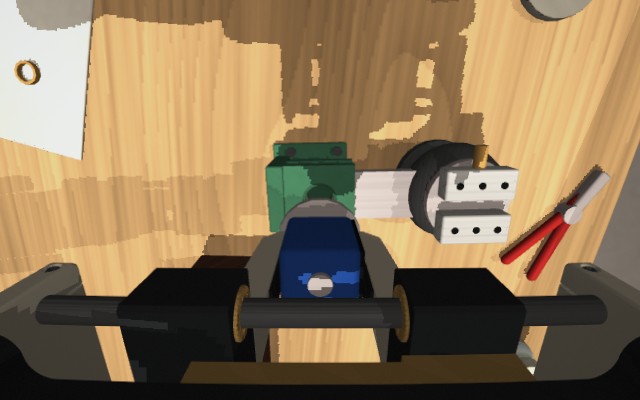

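View pics/top8.png

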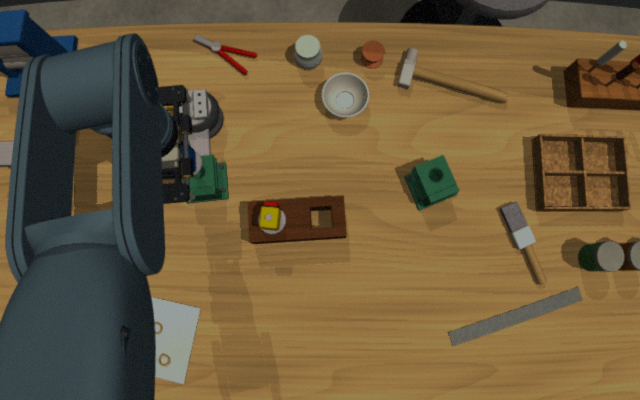

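```bash
python3 - <<'E'
from h import *
S=lambda x,y:(370+(x+.5)/6-.5,130+(y+.5)/6-.5)
n="scene8.npz"
for z in(.085,.0875,.09):print(z,atz(n,*S(250,364),z))
print("hole",atz(n,*S(241,402),.07), "flange ctr", atz(n,*S(265,242),.119+.0265+.003))
P=[atz(n,*S(*c),.07) for c in((210,316),(352,409),(246,474),(112,372))];print(np.round(P,4))
E
```

```text
0.085 [0.58656729 0.23616049 0.085     ]
0.0875 [0.58870523 0.23384093 0.0875    ]
0.09 [0.59084317 0.23152136 0.09      ]
hole [0.59021485 0.23083819 0.07      ] flange ctr [0.58712395 0.23206235 0.1485    ]
[[0.5407 0.2567 0.07  ]
 [0.6177 0.2665 0.07  ]
 [0.6248 0.2033 0.07  ]
 [0.5475 0.1983 0.07  ]]
```

```bash
python3 - <<'E'
from h import *
crop('wrist','8',255,130,385,250,6)
t=cv2.imread('pics/wrist8c.png');cv2.imwrite('pics/wrist8c.png',cv2.convertScaleAbs(t,alpha=2,beta=10))
d=np.load("wrist8.npz");p=np.array([.5895,.2322,.119]);a=np.radians(5);X=np.array([np.cos(a),np.sin(a),0]);Y=np.array([-np.sin(a),np.cos(a),0])
c=p-.001*X
for zz in(.0265,.0325):
  for th in(60,90,120,):
    t_=np.radians(th);q=c+.027*(np.cos(t_)*X+np.sin(t_)*Y);q[2]=.119+zz
    print(zz,th,((proj(q,d)-[255,130]+.5)*6-.5).round(1))
q=c.copy();q[2]=.119+.0265+.056;print("handle top c",((proj(q,d)-[255,130]+.5)*6-.5).round(1))
for h in((.588,.2305),(.588,.2325),(.5885,.236)):print("hole",h,((proj([*h,.07],d)-[255,130]+.5)*6-.5).round(1))
E
```

```text
0.0265 60 [506.  450.6]
0.0265 90 [380.6 418.5]
0.0265 120 [255.4 450.6]
0.0325 60 [509.4 468.5]
0.0325 90 [380.1 435.5]
0.0325 120 [251.  468.5]
handle top c [375.4 938.8]
hole (0.588, 0.2305) [381.4 451.8]
hole (0.588, 0.2325) [382.5 439.4]
hole (0.5885, 0.236) [387.8 417.9]
```

View pics/wrist8c.png

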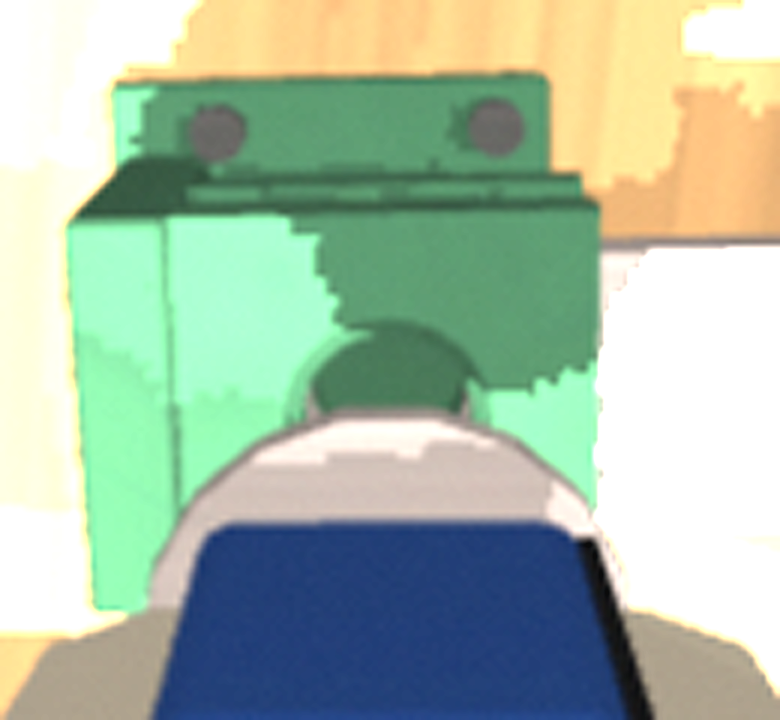

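```bash
python3 - <<'E'
from h import *
W=lambda x,y:(255+(x+.5)/6-.5,130+(y+.5)/6-.5)
n="wrist8.npz"
for b in(0,6):
  A=atz(n,*W(165,215+b),.07);B=atz(n,*W(598,203+b),.07);print(b,A,B,(A+B)/2, np.degrees(np.arctan2(*(B-A)[[1,0]])))
  m=(A+B)/2;a=np.radians(6);print("ctr from edge",m-.032*np.array([-np.sin(a),np.cos(a),0]))
  q=atz(n,*W(388,320+b),.07);print("hole top",q,"ctr",q-.013*np.array([-np.sin(a),np.cos(a),0]))
E
```

```text
0 [0.55318184 0.26425524 0.07      ] [0.61642891 0.27156699 0.07      ] [0.58480538 0.26791112 0.07      ] 6.594476674155472
ctr from edge [0.58815029 0.23608642 0.07      ]
hole top [0.58722683 0.25126566 0.07      ] ctr [0.5885857  0.23833687 0.07      ]
6 [0.5532263  0.26336196 0.07      ] [0.61653505 0.27068265 0.07      ] [0.58488068 0.26702231 0.07      ] 6.596083411209266
ctr from edge [0.58822559 0.2351976  0.07      ]
hole top [0.58730591 0.25034442 0.07      ] ctr [0.58866478 0.23741564 0.07      ]
```

```bash
python3 -m creep '0 0 0.004 0 0 0 0.2;0 0 0.008 0 0 0 0.2;0 0 0.012 0 0 0 0.2;0 0 0.016 0 0 0 0.2;0 0 0.018 0 0 0 0.2;0 0 0.02 0 0 0 0.2;0 0 0.02 0 0 0 0.2' 30; python3 -c "
from h import *
go(.589,.2325,.118,5)
snap('9','scene','wrist');crop('scene','9',370,150,470,230,7);crop('wrist','9',255,130,385,250,6)
for n in('scene','wrist'):
  t=cv2.imread(f'pics/{n}9c.png');cv2.imwrite(f'pics/{n}9c.png',cv2.convertScaleAbs(t,alpha=1.7,beta=5))
go(.589,.2325,.118,5)"
```

```text
clock: 11.05
tcp_pos: [0.5894, 0.2324, 0.0988]
tcp_rot: [[0.996, 0.088, -0.001], [0.088, -0.996, -0.001], [-0.001, 0.0, -1.0]]
force: [-0.4, -0.0, -2.3]
width: 0.0412
t 11.05 tcp [0.5894 0.2324 0.0988] yaw 5.02 F [-0.4 -0.  -2.3] w 0.0412 q [ 0.2   0.47  1.43 -0.    1.24  0.11]
shift [-0.0004 -0.0002 -0.0192] turn [0.03 0.05 0.02]
t 11.15 tcp [0.5897 0.2324 0.0994] yaw 5.02 F [ 0.   0.4 -2.2] w 0.0416 q [ 0.2   0.47  1.43 -0.    1.24  0.11]
shift [-0.0007 -0.0001 -0.0186] turn [0.02 0.   0.02]
```

View pics/scene9c.png

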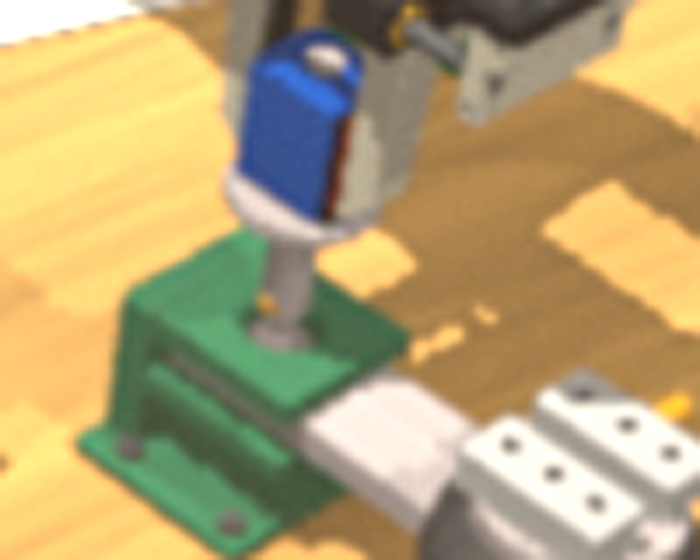

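View pics/wrist9c.png

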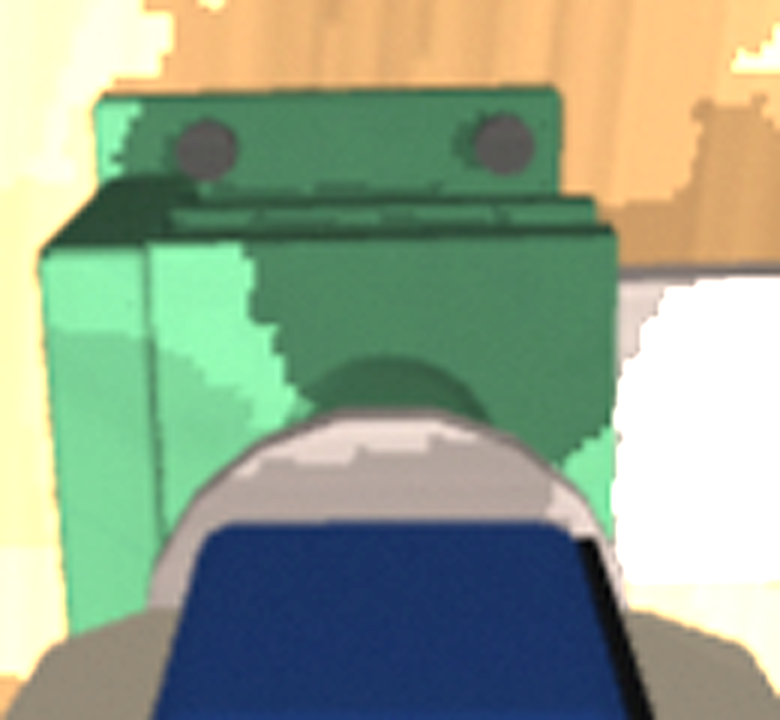

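```bash
python3 -m creep '0 0 0.002 0 0 0 0.2;0 0 0.004 0 0 0 0.2;0 0 0.006 0 0 0 0.2;0 0 0.008 0 0 0 0.2;0 0 0.008 0 0 0 0.2' 30; python3 -c "
from h import *
go(.589,.2325,.118,5)
snap('10','scene');crop('scene','10',385,165,445,215,11)
for n in('scene',):
  t=cv2.imread(f'pics/{n}10c.png');cv2.imwrite(f'pics/{n}10c.png',cv2.convertScaleAbs(t,alpha=1.7,beta=5))
go(.589,.2325,.118,5)"
```

```text
clock: 11.57
tcp_pos: [0.5894, 0.2323, 0.0908]
tcp_rot: [[0.996, 0.088, -0.001], [0.088, -0.996, -0.001], [-0.001, 0.0, -1.0]]
force: [1.0, -0.0, -1.7]
width: 0.0415
t 11.57 tcp [0.5894 0.2323 0.0908] yaw 5.02 F [ 1.  -0.  -1.7] w 0.0415 q [ 0.2   0.47  1.44 -0.    1.23  0.11]
shift [-0.0004 -0.0002 -0.0272] turn [0.03 0.05 0.02]
t 11.62 tcp [0.5895 0.2324 0.0911] yaw 5.02 F [ 0.2 -0.  -2.1] w 0.0415 q [ 0.2   0.47  1.44 -0.    1.23  0.11]
shift [-0.0005 -0.0002 -0.0269] turn [0.02 0.03 0.02]
```

View pics/scene10c.png

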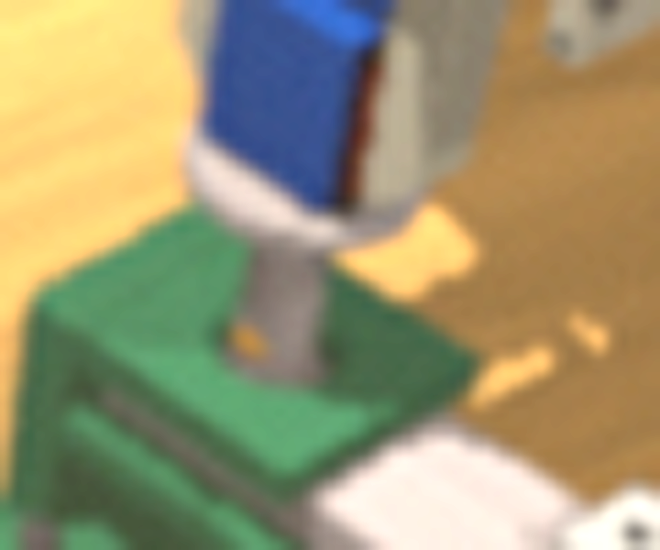

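```bash
python3 -m creep '-0.0007 -0.0012 0.002 0 0 0 0.2;-0.0007 -0.0012 0.005 0 0 0 0.2;-0.0007 -0.0012 0.008 0 0 0 0.2;-0.0007 -0.0012 0.011 0 0 0 0.2;-0.0007 -0.0012 0.014 0 0 0 0.2;-0.0007 -0.0012 0.014 0 0 0 0.2' 30; python3 -c "
from h import *
go(.589,.2335,.045,5)
snap('11','scene');crop('scene','11',385,165,445,215,11)
for n in('scene',):
  t=cv2.imread(f'pics/{n}11c.png');cv2.imwrite(f'pics/{n}11c.png',cv2.convertScaleAbs(t,alpha=1.7,beta=5))
go(.589,.2335,.045,5)"
```

```text
clock: 12.12
tcp_pos: [0.5882, 0.2334, 0.0761]
tcp_rot: [[0.996, 0.087, -0.002], [0.087, -0.996, -0.001], [-0.002, 0.001, -1.0]]
force: [0.1, -0.1, -2.3]
width: 0.0413
t 12.12 tcp [0.5882 0.2334 0.0761] yaw 5.02 F [ 0.1 -0.1 -2.3] w 0.0413 q [ 0.2   0.49  1.46 -0.    1.2   0.11]
shift [ 0.0009 -0.0001  0.0311] turn [0.03 0.12 0.02]
t 12.17 tcp [0.5883 0.2334 0.0765] yaw 5.02 F [-0.3 -0.2 -2.6] w 0.0416 q [ 0.2   0.49  1.46 -0.    1.2   0.11]
shift [ 0.0007 -0.      0.0315] turn [0.03 0.1  0.02]
```

View pics/scene11c.png

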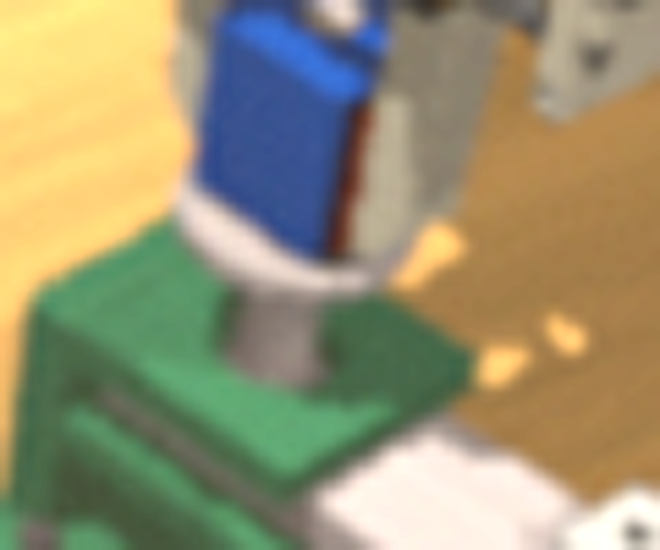

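```bash
python3 -m creep '0 0 0.003 0 0 0 0.2;0 0 0.007 0 0 0 0.2;0 0 0.011 0 0 0 0.2;0 0 0.015 0 0 0 0.2;0 0 0.019 0 0 0 0.2;0 0 0.023 0 0 0 0.2;0 0 0.026 0 0 0 0.2;0 0 0.026 0 0 0 0.2' 30; python3 -m creep '0 0 0.002 0 0 0 0.2;0 0 0.003 0 0 0 0.2;0 0 0.003 0 0 0 0.2' 30; python3 -c "
from h import *
go(.589,.2335,.045,5)"
```

```text
clock: 12.83
tcp_pos: [0.5877, 0.2333, 0.0495]
tcp_rot: [[0.996, 0.088, -0.003], [0.088, -0.996, -0.001], [-0.003, 0.001, -1.0]]
force: [-0.0, -0.1, -1.8]
width: 0.0413
clock: 13.08
tcp_pos: [0.5875, 0.2332, 0.0462]
tcp_rot: [[0.996, 0.087, -0.003], [0.087, -0.996, -0.001], [-0.004, 0.001, -1.0]]
force: [-1.1, 0.9, -2.0]
width: 0.0413
t 13.08 tcp [0.5875 0.2332 0.0462] yaw 5.02 F [-1.1  0.9 -2. ] w 0.0413 q [ 0.2   0.51  1.49 -0.    1.14  0.11]
shift [ 0.0015 -0.0001  0.0012] turn [0.04 0.2  0.02]
```

Free so far (only the pin's weight showing). Creeping down to feel for the flange seating.

```bash
for i in 1; do python3 -m creep '0.0005 0 0.001 0 0.2 0 0.2;0.0005 0 0.0015 0 0.2 0 0.2;0.0005 0 0.002 0 0.2 0 0.2;0.0005 0 0.002 0 0.2 0 0.2' 30;  python3 -c "
from h import *
go(.5885,.2335,.043,5)
snap('12','scene');crop('scene','12',370,150,450,220,9)
t=cv2.imread(f'pics/scene12c.png');cv2.imwrite(f'pics/scene12c.png',cv2.convertScaleAbs(t,alpha=1.7,beta=5))"; done
```

```text
clock: 13.42
tcp_pos: [0.588, 0.2333, 0.0443]
tcp_rot: [[0.996, 0.087, 0.0], [0.087, -0.996, -0.001], [-0.0, 0.001, -1.0]]
force: [-0.1, -0.5, -2.2]
width: 0.0417
t 13.42 tcp [0.588  0.2333 0.0443] yaw 5.02 F [-0.1 -0.5 -2.2] w 0.0417 q [ 0.2   0.52  1.5  -0.    1.13  0.11]
shift [ 0.0005 -0.0002  0.0013] turn [0.04 0.   0.02]
```

View pics/scene12c.png

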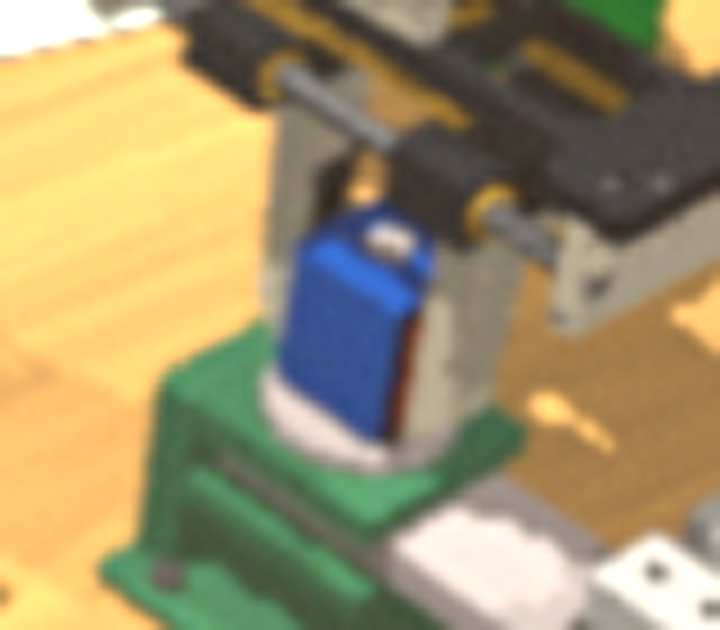

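```bash
python3 -m creep '0 0 0.0005 0 0 0 0.2;0 0 0.001 0 0 0 0.2;0 0 0.001 0 0 0 0.2;0 0 0.0015 0 0 0 0.2;0 0 0.0015 0 0 0 0.2' 30; python3 -m creep '0 0 0.0005 0 0 0 0.2;0 0 0.001 0 0 0 0.2;0 0 0.001 0 0 0 0.2' 30
```

```text
clock: 13.88
tcp_pos: [0.5882, 0.2333, 0.0436]
tcp_rot: [[0.996, 0.088, 0.001], [0.088, -0.996, -0.001], [0.001, 0.001, -1.0]]
force: [-2.7, -0.2, 5.1]
width: 0.0415
clock: 14.13
tcp_pos: [0.5882, 0.2333, 0.0436]
tcp_rot: [[0.996, 0.088, 0.001], [0.088, -0.996, -0.001], [0.001, 0.001, -1.0]]
force: [-3.6, -1.4, 6.8]
width: 0.0414
```

Flange contact came at TCP z 0.0436 against a predicted 0.0435, with Fz about +7 N. It's seated, so I'm releasing.

```bash
python3 -m creep '0 0 0 0 0 0 0.5;0 0 0 0 0 0 0.55;0 0 0 0 0 0 0.6;0 0 0 0 0 0 0.65;0 0 0 0 0 0 0.75;0 0 0 0 0 0 0.8;0 0 0 0 0 0 0.8;0 0 0 0 0 0 0.8' 30; python3 -c "
from h import *
go(.5885,.2335,.043,5)
snap('13','scene','wrist');crop('scene','13',370,150,450,220,9)
t=cv2.imread(f'pics/scene13c.png');cv2.imwrite(f'pics/scene13c.png',cv2.convertScaleAbs(t,alpha=1.7,beta=5))"
```

```text
clock: 14.8
tcp_pos: [0.5881, 0.2333, 0.0435]
tcp_rot: [[0.996, 0.088, 0.001], [0.088, -0.996, -0.001], [0.001, 0.001, -1.0]]
force: [-1.2, 0.6, 0.8]
width: 0.0742
t 14.8 tcp [0.5881 0.2333 0.0435] yaw 5.03 F [-1.2  0.6  0.8] w 0.0742 q [ 0.2   0.52  1.5  -0.    1.13  0.11]
shift [ 0.0004 -0.0001  0.0005] turn [ 0.05 -0.05  0.03]
```

View pics/scene13c.png

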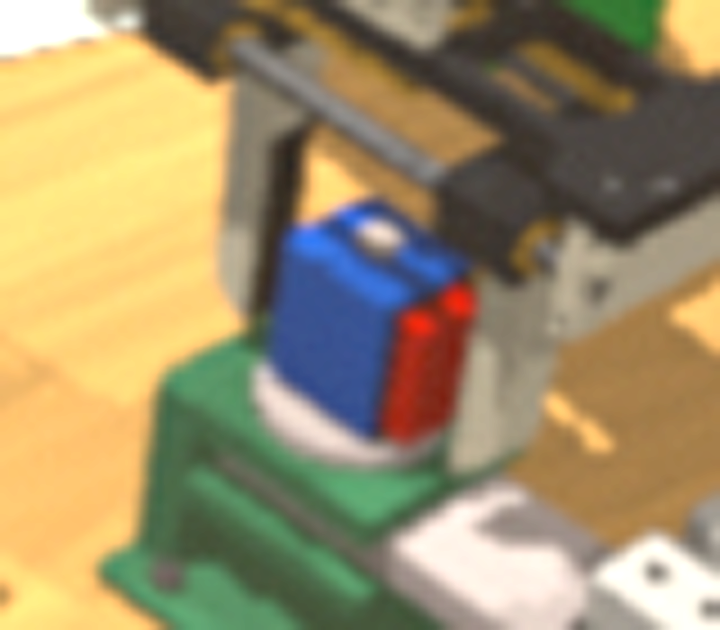

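View pics/wrist13.png

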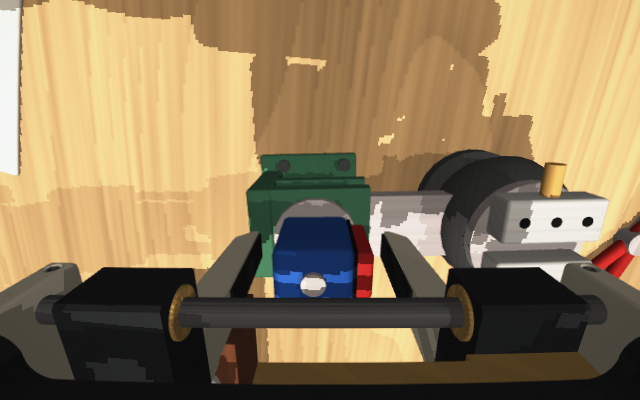

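Button is out and both fingers are clear. Retreating straight up.

```bash
python3 -m creep '0 0 -0.008 0 0 0 0.8;0 0 -0.02 0 0 0 0.8;0 0 -0.035 0 0 0 0.8;0 0 -0.055 0 0 0 0.8;0 0 -0.075 0 0 0 0.8;0 0 -0.1 0 0 0 0.8;0 0 -0.125 0 0 0 0.8;0 0 -0.15 0 0 0 0.8' 30; python3 -m creep '-0.03 0 0 0 0 0 0.8;-0.06 0.01 0 0 0 0 0.8;-0.09 0.03 0 0 0 0 0.8;-0.12 0.05 0 0 0 0 0.8;-0.15 0.08 0 0 0 0 0.8;-0.15 0.08 0 0 0 0 0.8;-0.15 0.08 0 0 0 0 0.8' 30; python3 -c "
from h import *
go(.5885,.2335,.043,5)
snap('14','scene','top');crop('scene','14',370,150,450,220,9)
t=cv2.imread(f'pics/scene14c.png');cv2.imwrite(f'pics/scene14c.png',cv2.convertScaleAbs(t,alpha=1.7,beta=5))"
```

```text
clock: 15.57
tcp_pos: [0.588, 0.2335, 0.1963]
tcp_rot: [[0.996, 0.088, 0.003], [0.088, -0.996, -0.0], [0.003, 0.001, -1.0]]
force: [0.3, 0.1, -0.4]
width: 0.0742
clock: 16.15
tcp_pos: [0.445, 0.1397, 0.1978]
tcp_rot: [[0.996, 0.086, 0.005], [0.086, -0.996, -0.0], [0.005, 0.001, -1.0]]
force: [0.1, 0.5, -0.1]
width: 0.0743
t 16.15 tcp [0.445  0.1397 0.1978] yaw 4.91 F [ 0.1  0.5 -0.1] w 0.0743 q [ 0.06  0.09  1.7  -0.    1.35 -0.02]
shift [ 0.1502 -0.0813  0.1555] turn [ 0.04 -0.3  -0.09]
```

View pics/scene14.png

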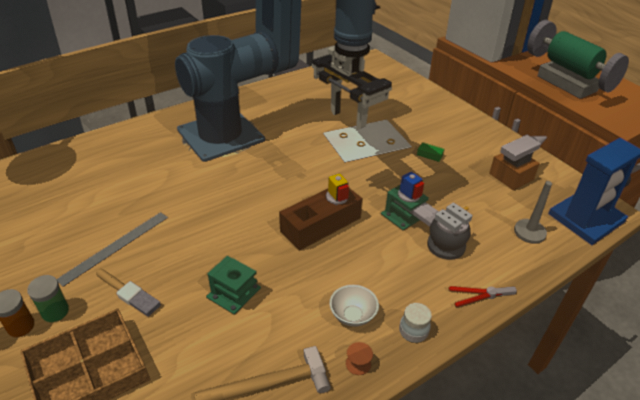

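View pics/scene14c.png

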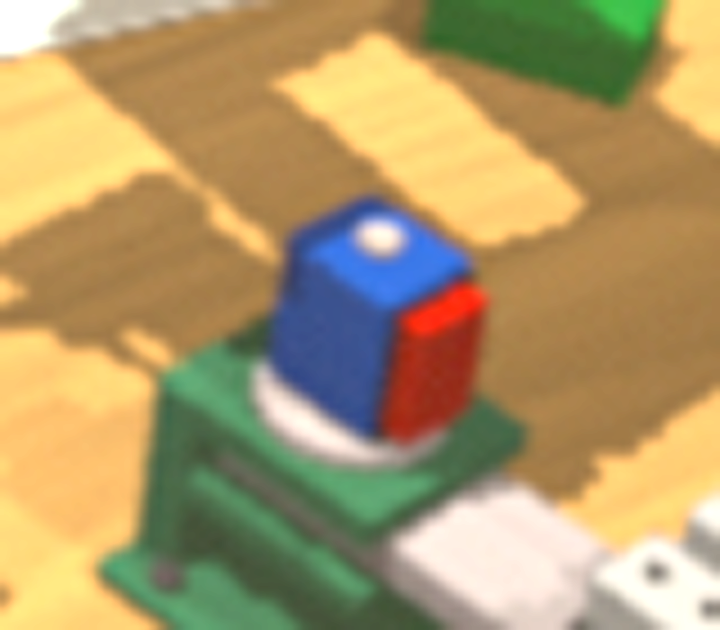

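The pin stands upright with its flange flat on the vise's bracket and the button out. The yellow pin is still in the rack and the robot is clear, so I'm handing in.

```bash
python3 -c "
from rig import r
print(r.observe()['joint_vel'].round(3)); print(r.job_done())"
```

```text
[ 0.014  0.028 -0.013  0.    -0.002 -0.002]
the job is handed in; nothing more can be done
None
```

The blue pin is in the vise's green bracket and the job is handed in, at about 16 s of the 45 s. I gripped the pin with its button squeezed in at 30 N and lifted it out of the rack. With the button still in, I lowered it through the holes until the flange touched, and only then let go.

**Last checks**
- **Seating:** the flange touched at TCP z 0.0436 m, against 0.0435 m predicted from the lift. The force changed from −2 N (the pin's weight) to about +7 N.
- **Final picture:** the pin stands upright with its flange flat on the bracket and the red button out. The yellow pin is still in the rack, and the robot is well clear.
- **Not seen:** the locking balls under the bracket are hidden, so I infer they are out from the button being out.

**What failed or disagreed**
- **First grip:** it closed on bare handle (39.5 mm) above the button. In the images the fingertips ended about 40 mm higher than the reported TCP, so I reopened and went about 39 mm lower. The button then went in, at 41.4 mm.
- **Hole position:** the three cameras differed by up to about 5 mm. I used a middle value and shifted the pin about 1.4 mm once the nose was in the hole. It went in without side contact.

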